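# Clip the small honing stone into the sprung bench holder

## Robot

A 7-joint arm with a two-finger parallel gripper is mounted at the origin on the work surface. World frame = base frame: x ahead of the robot, y to its left, z up, the work surface at z = 0. Lengths are in m, angles in rad, forces in N, time in s.
With the tool pointing down it reaches from about 0.425 to 0.925 m from the base axis. Payload 6.8 kg.
Tool frame: the origin (TCP) lies on the centre line of the jaws, within the pads' length; the fingertips stand 8 mm ahead of it and the grasp point (between the pads) lies 11 mm behind it (bot.tips_ahead is the distance from the TCP to the fingertips, in m); z points along the fingers, y is the line along which they close (so a half turn about z gives the same grasp; the last joint's range is limited). The gripper opens to 85 mm and grips with 20 to 120 N. Pads are 22 mm wide; open, the fingers measure 114 mm over their backs; the gripper's body (76 mm by 85 mm) begins 54 mm behind the grasp point. The pads swing forward as they close: fully open they stand 13 mm farther back than shut.
Start: joints at [1.027, 0.477, 0.022, 1.555, -0.011, 1.109, -0.083], TCP at [0.285, -0.612, 0.239] pointing down, gripper open.
Joint ranges: [-2.96, 2.96], [-0.34, 2.1], [-1.41, 1.46], [0.24, 2.44], [-1.37, 4.51], [0.17, 1.92], [-2.96, 2.96]. Speed limits (rad/s): [2.39, 2.39, 3.14, 3.14, 3.14, 3.14, 3.14].

## Interface

Orientations are given as a unit quaternion [w, x, y, z].
In Python, from station import bot gives the robot as it stands.
- The arm moves only by the tool send_rows, never from a script. Its argument "deltas" is text: rows parted by semicolons, each of 4 numbers parted by spaces: the shift along the tool's x, y, z in m, then the turn about the tool's z in degrees. In form: x y z spin; .... A call has 1 to 5 rows; each row is the pose to reach, as a shift and turn from the pose commanded when the call began, along the tool's axes at that moment; what a row does not reach only later rows make up. A row lasts 1/10 s, in which the tool goes at most 50 mm and 8.59 degrees, less where a joint would pass 70% of its speed; a pose out of reach is approached as far as the arm can. A call with a gripper value outside its range is refused whole. "claw" is the opening, from 0 (shut) to 1 (fully open), set as the call begins (left out, the last holds). The fingers move at their own pace and stop on an object; "force" is the grip in N (left out, the last holds). Time passes only in rows, so rows that repeat a pose let the fingers close. It gives the time, the measured TCP pose, the force, the opening and the grip force at its end, in the units of the state.
- bot.get_obs(): the state, without advancing time (a new reading comes with each control period).
- bot.read_camera(name): name is "side" or "top" or "wrist"; returns a dict with "img" (400x640x3 uint8, red, green, blue), "depth" (400x640 float32, m along the optical axis (not along the pixel's ray), 0 where there is no reading), "fx", "fy", "cx", "cy" (pixels), "dist_coeffs" ([k1, k2, p1, p2, k3] as OpenCV has them; the pictures are not rectified), "camera_from_world" (4x4, takes a point from world to camera coordinates). Camera axes: x right, y up, looking along -z (the intrinsics and any distortion apply to the point x, -y, -z); pixel columns grow to the right and rows downward; lengths in m; the calibration is good to about 2 mm. A picture is of the moment at which its call begins.
- bot.hand_in(): hands the job in; it is judged then, once.
Trained networks look in a picture, given as the dict that the camera call returned (one of the last four; its "shot" number tells which), for a name from the list of things; names that differ only in an ending like _2 or _b are one class to them, and where a whole thing is asked for, a point or a joint stands for the part that bears it (a point fixed in the world has none). Each returns a list of dicts, best first, with "confidence" (0 to 1); they miss things now and then, are a little off and sometimes report something else, mostly with a low value. They report only what shows in the picture. A call takes as long as a camera call. They do not tell look-alikes from the thing itself.
- bot.masks_of(picture, query): "mask" (400x640 bool, what is visible of it).
- bot.landmark_of(picture, query): "xyz" ([x, y, z] in m, in world coordinates, good to about 4 mm: a listed point, or the origin of a listed thing).
The state is a dict: "t": time; "q": joint angles; "joint_vel": joint speeds; "joint_torque": joint torques, N m; "eef_pos": TCP position; "tool_rot": TCP orientation; "contact_force": force on the tool from outside, world axes, zero at the start; "torque": the same for the moment, N m; "gripper_width": opening from 0.0 (shut) to 1.0 (fully open); "grasp_force": force on a finger pad.
Only numpy, scipy, OpenCV 4.12 (cv2) and the standard library are available. Lean on these libraries where they do the work, as an engineer would, in place of code of your own. Each camera call takes 0.05 s, during which the arm holds its last target. There are 200 camera calls.

## Task

Draw the holder's sprung curved arm back by its peg until the catch holds it open and let go of it; then lay the small honing stone flat on the holder, its long side along the steel face of the fixed edge and level with the middle of that edge, and push it gently but firmly up against the face. Then press the catch down so that the arm springs home on the stone and clamps it against the edge, and leave it so. Leave the other things on the bench where they are.

Things in the scene. Friction and masses are not known exactly. Their poses are not given: they have to be found in the camera images.
- holder: Pale wooden board 280 x 200 x 22 mm, screwed down; origin at the centre of its underside, z up, its top (the bed) at z = 22 mm. The fixed edge runs along its x on the -y side; the sprung arm lies on the +y side. The stone's seat is against the edge, centred at x = 0. Held open by the catch, the arm's nose (at about x = 0) leaves free everything up to y = 28 mm.
- pivot (a point): Upright pivot of the sprung arm, on the bed, at x = 95, y = 5 mm of the holder; a steel boss 20 mm across, 22 mm high. From here the bowed steel arm runs towards the holder's -x, 6 mm thick, up to 14 mm over the bed (24 mm beyond the peg); its rounded nose bears towards -y, 95 mm from the pivot.
- edge: Fixed edge: dark wooden strip 130 (x) x 25 (y) x 18 (z) mm with a steel face plate 120 mm long, 14 mm high on its +y side. Origin at the centre of the strip's underside, on the bed; axes as the holder's. The face looks to +y, locked 24.5 mm from this origin give or take up to 9 mm: this differs each time and is not measured; find it by feel. Never press stone on face with over 10 N.
- stone_mid (a point): Centre of the small grey honing stone, the smaller of the two grey stones: 60 (x) x 36 (y) x 20 (z) mm, about 0.11 kg, loose, lying flat; x along its length, z up. Either long side may face the edge.
- clip (a joint): Angle of the sprung arm: 0 at rest (closed, empty), growing as it is drawn back (from the edge, clockwise seen from above), stop at 0.62 rad. Its spring pulls it to 0 with 0.18 N m at rest, 0.9 N m at 0.49. At 0.35 to 0.5 it pushes the catch down; beyond that the catch pops up behind it, and let go it stays at 0.47 to 0.50. On the seated stone it reads about 0.07 to 0.29.
- clip_peg (a point): Upright steel peg on the arm by which it is drawn back, 14 mm across; this point is on its axis 10 mm below its top, 46 mm over the bed. It is 131 mm from the pivot. The arm's own 24 mm high tail runs on past it, away from the pivot. To draw it to the stop takes about 8 N at the peg, and up to 18 N as it passes the catch.
- catch_top (a point): Centre of the top of the catch's round black press pad, 24 mm across, 34 mm over the bed when up, beyond the end of the arm.
- catch (a joint): How far the catch is pressed down, 0 up to 0.011 m. It is sprung (3 N when up, 7 N when fully down); pressed to 0.010 m it frees the arm. Press straight down on the pad.
- longstone: The larger grey stone, 115 x 44 x 24 mm, loose: leave it. Origin at the centre of its underside.
- gouge_c: Carving gouge lying near the stones, 230 mm long, 28 mm thick, along its x, origin on the bench near its middle: leave it.
- mallet: Turned wooden mallet standing on its head, 76 mm across, 200 mm tall: leave it.
- oil: Amber jar 48 mm across, 110 mm tall: leave it.
- blank: Wooden carving blank with a round boss, 100 x 70 x 28 mm: leave it.
- stone: The same small stone, measured at the centre of its underside.
Mind the look-alikes: they are no part of the job. What is shaped like the stone but pink or purple is not meant.

How it is judged:
By the outcome, as a careful person would: the job done as asked, in the order asked, and still so for the second after the job is handed in, with the robot touching nothing.
It also fails if it takes over 67 s, if anything falls off the work surface, if the arm or the gripper's body presses on something with over 40 N, if the wrist force passes 120 N, or if a joint passes its speed limit or range.

## Working session

There is one attempt and no reset: what is moved stays moved. The work goes in short steps, Python scripts to look and compute and a tool call to move; the robot and the scene stay as the last step left them, time stands still between calls to the robot, and variables do not carry over. Pictures are saved under pics/ and viewed, at most 10 in all, crops included, and the job is handed in when it is done.

Besides the shell and the picture viewer there is one more tool, called after "Call:" as a command line: name --argument value ..., lists and objects as JSON in quotes. send_rows: Moves the arm, as the interface text tells. Its arguments: {"type":"object","properties":{"deltas":{"type":"string"},"claw":{"type":"number"},"force":{"type":"number"}},"required":["deltas"]}

```bash
mkdir -p pics; ls; cat > h.py <<'E'
import numpy as np, cv2
from station import bot
def w2p(c,P):
    P=np.atleast_2d(P).astype(float);T=c["camera_from_world"];q=P@T[:3,:3].T+T[:3,3]
    q=q*[1,-1,-1];K=np.array([[c["fx"],0,c["cx"]],[0,c["fy"],c["cy"]],[0,0,1]])
    return cv2.projectPoints(q,np.zeros(3),np.zeros(3),K,np.array(c["dist_coeffs"],float))[0][:,0]
def cloud(c):
    K=np.array([[c["fx"],0,c["cx"]],[0,c["fy"],c["cy"]],[0,0,1]]);h,w=c["depth"].shape
    u,v=np.meshgrid(np.arange(w),np.arange(h));uv=np.stack([u,v],-1).reshape(-1,1,2).astype(float)
    n=cv2.undistortPoints(uv,K,np.array(c["dist_coeffs"],float))[:,0].reshape(h,w,2)
    d=c["depth"];p=np.stack([n[...,0]*d,-n[...,1]*d,-d],-1);T=np.linalg.inv(c["camera_from_world"])
    return p@T[:3,:3].T+T[:3,3]
def save(c,n,box=None,s=1):
    im=c["img"][...,::-1]
    if box: im=im[box[1]:box[3],box[0]:box[2]]
    cv2.imwrite("pics/"+n,cv2.resize(im,None,fx=s,fy=s,interpolation=cv2.INTER_CUBIC))
E
python3 - <<'E'
from h import *
o=bot.get_obs();print({k:np.round(v,3) for k,v in o.items()},bot.tips_ahead)
c=bot.read_camera("top");save(c,"top1.png")
for n in ["holder","pivot","edge","stone_mid","clip_peg","catch_top","longstone","gouge_c","mallet","oil","blank","stone"]:
    for d in bot.landmark_of(c,n)[:4]: print(n,np.round(d["xyz"],4),round(d["confidence"],2),w2p(c,d["xyz"]).round().tolist())
c=bot.read_camera("side");save(c,"side1.png")
for n in ["holder","pivot","edge","stone_mid","clip_peg","catch_top"]:
    for d in bot.landmark_of(c,n)[:3]: print(n,np.round(d["xyz"],4),round(d["confidence"],2))
E
```

```text
pics
{'t': np.float64(0.0), 'q': array([ 1.027,  0.478,  0.022,  1.556, -0.012,  1.109, -0.083]), 'joint_vel': array([-0.002,  0.   , -0.   ,  0.   ,  0.001,  0.002, -0.001]), 'joint_torque': array([-1.0000e-03, -5.9644e+01,  1.6070e+00, -2.8120e+01,  1.2000e-02,
        9.0000e-03, -0.0000e+00]), 'eef_pos': array([ 0.285, -0.611,  0.238]), 'tool_rot': array([-0.001,  0.976,  0.216, -0.   ]), 'contact_force': array([0.201, 1.119, 0.024]), 'torque': array([-0.002,  0.028, -0.001]), 'grasp_force': np.float64(0.0), 'gripper_width': np.float64(1.002)} 0.008
holder [ 0.5787 -0.0992  0.    ] 0.71 [[363.0, 179.0]]
pivot [0.5983 0.0023 0.0187] 0.59 [[329.0, 171.0]]
edge [ 0.6292 -0.1146  0.0203] 0.79 [[369.0, 161.0]]
stone_mid [0.545  0.3245 0.0104] 0.8 [[218.0, 188.0]]
stone_mid [0.5463 0.427  0.011 ] 0.76 [[183.0, 188.0]]
stone_mid [0.5115 0.5206 0.011 ] 0.76 [[150.0, 199.0]]
stone_mid [0.4423 0.3852 0.0078] 0.74 [[197.0, 224.0]]
clip_peg [ 0.5666 -0.1298  0.0687] 0.78 [[376.0, 180.0]]
catch_top [ 0.466  -0.1689  0.0566] 0.5 [[390.0, 216.0]]
catch_top [ 0.4748  0.1794 -0.0022] 0.42 [[268.0
[... 249 characters left out ...]
3 -0.0034] 0.75 [[224.0, 270.0]]
stone [ 4.395e-01  2.893e-01 -4.000e-04] 0.85 [[230.0, 225.0]]
stone [0.4463 0.3864 0.0008] 0.84 [[197.0, 222.0]]
stone [0.5145 0.5233 0.0042] 0.79 [[150.0, 199.0]]
stone [ 0.5415  0.3257 -0.0035] 0.72 [[219.0, 190.0]]
holder [ 0.576  -0.0932 -0.0032] 0.74
holder [0.477  0.1749 0.0013] 0.24
pivot [ 0.5996 -0.0051  0.0197] 0.81
pivot [0.3146 0.3007 0.0019] 0.73
pivot [0.5422 0.3242 0.0109] 0.56
edge [ 0.6298 -0.1101  0.0217] 0.73
stone_mid [0.5446 0.4323 0.0083] 0.97
stone_mid [0.4344 0.2824 0.0108] 0.86
stone_mid [0.4443 0.3892 0.0126] 0.82
clip_peg [ 0.5637 -0.1288  0.0691] 0.63
clip_peg [ 0.4684 -0.1688  0.058 ] 0.41
catch_top [ 0.466  -0.1667  0.0548] 0.49
```

View pics/top1.png

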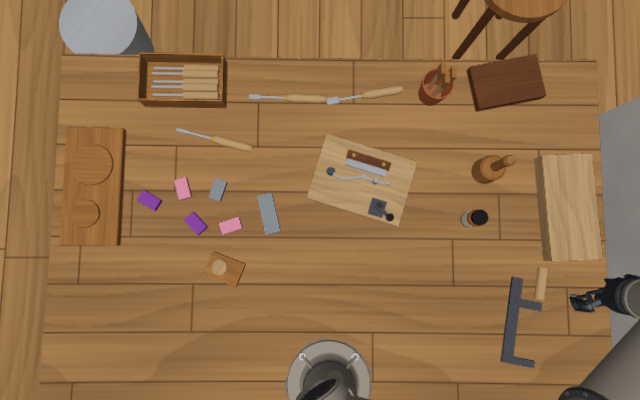

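View pics/side1.png

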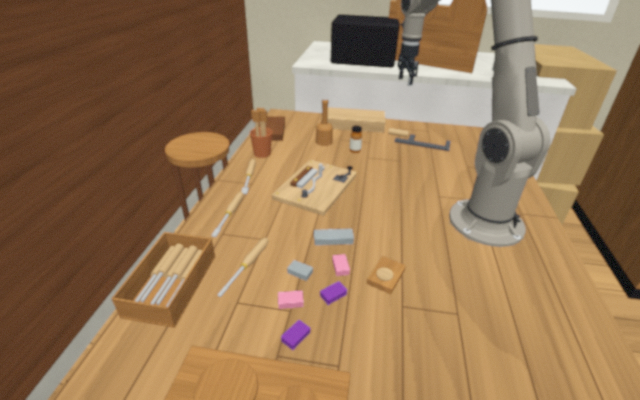

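Candidates for the stone are grey (218,189), pink (182,188) and (230,226), and purple (149,200) and (196,223). The grey block at (268,213) is the longer longstone. Only (218,189) is both grey and small. I'll confirm it in a crop and fit the poses.

```bash
python3 - <<'E'
from h import *
c=bot.read_camera("top");X=cloud(c)
a=cv2.resize(c["img"][120:290,130:290,::-1],None,fx=2.4,fy=2.4,interpolation=cv2.INTER_CUBIC)
b=cv2.resize(c["img"][125:235,300:425,::-1],None,fx=3.2,fy=3.2,interpolation=cv2.INTER_CUBIC)
h=max(a.shape[0],b.shape[0]);p=lambda i:cv2.copyMakeBorder(i,0,h-i.shape[0],0,4,cv2.BORDER_CONSTANT)
cv2.imwrite("pics/crop1.png",np.hstack([p(a),p(b)]))
def rect(m,z0,z1,er=0):
    P=X[m];P=P[(P[:,2]>z0)&(P[:,2]<z1)];r=cv2.minAreaRect((P[:,:2]*1000).astype(np.float32))
    return np.round(r[0],1),np.round(r[1],1),round(r[2],1),len(P),np.round(np.median(P[:,2]),4)
for n in ["holder","edge","stone","longstone"]:
    for d in bot.masks_of(c,n)[:5]:
        vu=np.argwhere(d["mask"]).mean(0)[::-1].round()
        try: print(n,round(d["confidence"],2),vu,rect(d["mask"],.005,.08))
        except Exception as e: print(n,vu,e)
pts={"pivot":(.095,.005)}
E
```

```text
holder 0.7 [361. 179.] (array([577.2, -93.3]), array([279.8, 203.4]), 73.1, 6473, np.float64(0.0222))
edge 0.74 [367. 163.] (array([ 624.3, -107.3]), array([129.4,  52.3]), 72.4, 726, np.float64(0.0375))
stone 0.74 [196. 223.] (array([443.4, 387.7]), array([63.8, 41.3]), 47.0, 303, np.float64(0.0193))
stone 0.69 [489. 169.] (array([ 601.4, -452.1]), array([68., 72.]), 0.3, 301, np.float64(0.053))
stone 0.68 [149. 200.] (array([511. , 522.1]), array([59.9, 35.6]), 60.0, 275, np.float64(0.0193))
stone 0.67 [218. 189.] (array([542.7, 326.5]), array([36.3, 58.3]), 73.0, 261, np.float64(0.0198))
stone 0.59 [183. 188.] (array([545.9, 426.9]), array([60.8, 37.2]), 16.8, 283, np.float64(0.0192))
longstone 0.86 [268. 211.] (array([475. , 178.5]), array([112.7,  44.4]), 13.3, 550, np.float64(0.0239))
```

View pics/crop1.png

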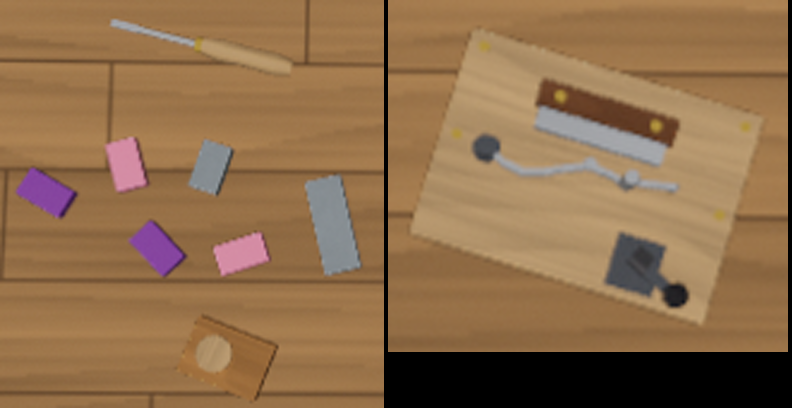

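The crop shows the small grey stone at crop pixel (211,167), which is the one meant. The two pink and two purple blocks and the long grey one are distractors. On the holder, the peg is at (629,180) and the black pad at (675,295). I'll set out for the peg.

Call:
send_rows --deltas "0.041 -0.0285 0 -8; 0.082 -0.057 0 -16; 0.123 -0.0855 0 -24; 0.164 -0.114 0 -32; 0.205 -0.1425 0 -40" --claw 0.5

```text
t: 1.75
eef_pos: [0.4114, -0.3945, 0.2396]
tool_rot: [0.0, 0.842, 0.539, 0.0]
contact_force: [0.3, 0.7, 0.4]
gripper_width: 0.5
grasp_force: 0.0
```

```bash
cat >> h.py <<'E'
H=np.array([.577,-.0935]);YAW=np.radians(73.0)
def hw(x,y): return H+np.array([np.cos(YAW)*x-np.sin(YAW)*y,np.sin(YAW)*x+np.cos(YAW)*y])
def wh(p): d=np.array(p[:2])-H;return np.array([np.cos(YAW)*d[0]+np.sin(YAW)*d[1],-np.sin(YAW)*d[0]+np.cos(YAW)*d[1]])
def st():
    o=bot.get_obs();w,x,y,z=o["tool_rot"];a=np.degrees(2*np.arctan2(y,x))
    print("t",round(o["t"],2),"p",np.round(o["eef_pos"],4),"a",round(a,2),"F",np.round(o["contact_force"],2),"w",round(o["gripper_width"],3),"g",round(o["grasp_force"],1),"q7",round(o["q"][6],2),"hold",np.round(wh(o["eef_pos"]),4));return o,np.radians(a)
def go(t,ydeg=None):
    o,a=st();d=np.array(t)-o["eef_pos"]
    s=None
    if ydeg is not None: s=-((ydeg+90-np.degrees(a)+180)%360-180)
    print("delta",np.round([d[0]*np.cos(a)+d[1]*np.sin(a),d[0]*np.sin(a)-d[1]*np.cos(a),-d[2]],4),"spin",s)
E
python3 -c "
from h import *
go([.565,-.129,.2],-17)"
```

```text
t 1.75 p [ 0.4114 -0.3945  0.2396] a 65.29 F [0.29 0.73 0.4 ] w 0.5 g 0.0 q7 0.16 hold [-0.3363  0.0704]
delta [0.3054 0.0286 0.0396] spin -7.712962365456747
```

Call:
send_rows --deltas "0.048 0.0045 0 -2; 0.096 0.009 0 -4; 0.144 0.0135 0 -6; 0.192 0.018 0 -8; 0.24 0.0225 0 -8"

```text
t: 2.25
eef_pos: [0.5333, -0.1867, 0.2397]
tool_rot: [0.0, 0.804, 0.595, 0.0]
contact_force: [1.0, -1.3, 1.1]
gripper_width: 0.503
grasp_force: 0.0
```

```bash
python3 - <<'E'
from h import *
go([.565,-.129,.2],-17)
c=bot.read_camera("wrist");save(c,"w1.png");X=cloud(c)
for n in ["pivot","edge","clip_peg","catch_top"]:
    for d in bot.landmark_of(c,n)[:2]: print(n,np.round(d["xyz"],4),round(d["confidence"],2),w2p(c,d["xyz"]).round().tolist(),wh(d["xyz"]).round(4))
P=X[c["depth"]>0]
hp=np.array([wh(p) for p in P[::1]]);z=P[:,2]-.022
for nm,lo,hi,bx in [("pegtop",.05,.06,(-.07,.0,-.03,.04)),("pad",.029,.04,(-.14,-.07,.05,.11)),("edge",.012,.024,(-.09,.09,-.09,-.03)),("face",.009,.0165,(-.09,.09,-.05,-.018)),("catchbody",.006,.028,(-.1,-.03,.04,.1)),("boss",.018,.026,(.07,.12,-.02,.03))]:
    m=(z>lo)&(z<hi)&(hp[:,0]>bx[0])&(hp[:,0]<bx[1])&(hp[:,1]>bx[2])&(hp[:,1]<bx[3])
    if m.sum()>5: q=hp[m];print(nm,m.sum(),"x",np.percentile(q[:,0],[2,50,98]).round(4),"y",np.percentile(q[:,1],[2,50,98]).round(4),"z",np.percentile(z[m],[2,50,98]).round(4))
E
```

```text
t 2.25 p [ 0.5333 -0.1867  0.2397] a 73.0 F [ 0.97 -1.28  1.09] w 0.503 g 0.0 q7 -0.18 hold [-0.1019  0.0145]
delta [0.0644 0.0134 0.0397] spin 0.002202882433891773
edge [ 0.6331 -0.1109  0.0233] 0.76 [[396.0, 72.0]] [-0.0002 -0.0587]
clip_peg [ 0.5697 -0.126   0.0648] 0.84 [[342.0, 108.0]] [-0.0332 -0.0025]
catch_top [ 0.4638 -0.17    0.0563] 0.57 [[253.0, 183.0]] [-0.1063  0.0859]
pegtop 198 x [-0.0416 -0.0355 -0.029 ] y [-0.0056  0.0006  0.0067] z [0.0517 0.0556 0.0572]
pad 421 x [-0.1143 -0.1034 -0.0931] y [0.0754 0.0856 0.0962] z [0.0313 0.0338 0.0354]
edge 5613 x [-0.0605  0.0043  0.0573] y [-0.0678 -0.0494 -0.0308] z [0.0126 0.0171 0.0207]
face 2970 x [-0.0579  0.0055  0.058 ] y [-0.0441 -0.0341 -0.024 ] z [0.0117 0.0138 0.0161]
catchbody 454 x [-0.0983 -0.0713 -0.0585] y [0.0536 0.066  0.0828] z [0.0061 0.0104 0.017 ]
```

View pics/w1.png

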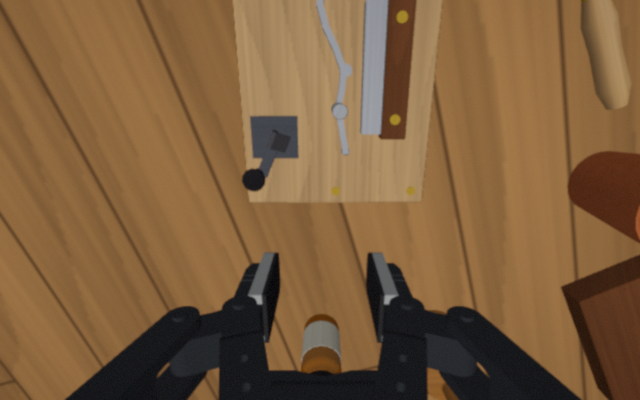

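The wrist view shows the peg at (340,111), the pad at (254,180) and the edge with its steel face at (375,60). Tool x now lies along holder x, so I'll descend over the peg.

Call:
send_rows --deltas "0.035 0.007 0.03 0; 0.066 0.0139 0.06 0; 0.0665 0.0139 0.1 0; 0.0665 0.0139 0.14 0; 0.0665 0.0139 0.16 0"

```text
t: 3.0
eef_pos: [0.5627, -0.1307, 0.0759]
tool_rot: [-0.001, 0.805, 0.594, -0.002]
contact_force: [-0.9, -0.6, -0.1]
gripper_width: 0.5
grasp_force: 0.0
```

Call:
send_rows --deltas "0 0 0.008 0; 0 0 0.014 0; 0 0 0.014 0; 0 0 0.014 0"

```text
t: 3.4
eef_pos: [0.5662, -0.1294, 0.0665]
tool_rot: [0.001, 0.804, 0.594, 0.001]
contact_force: [0.2, 0.7, -0.2]
gripper_width: 0.5
grasp_force: 0.0
```

Call:
send_rows --deltas "0 0 0 0; 0 0 0 0; 0 0 0 0; 0 0 0 0; 0 0 0 0" --claw 0 --force 40

```text
t: 3.9
eef_pos: [0.5664, -0.1291, 0.0662]
tool_rot: [0.001, 0.804, 0.595, 0.001]
contact_force: [0.0, -0.9, 5.6]
gripper_width: 0.147
grasp_force: 39.2
```

```bash
python3 - <<'E'
from h import *
st()
p0=np.array([.095,.005]);v=np.array([-.0355,.0006])-p0
for t in [.1,.2,.3,.4,.5,.58]:
    R=np.array([[np.cos(t),np.sin(t)],[-np.sin(t),np.cos(t)]]);d=R@v-v;print(t,d.round(4),"tool xy",d[0].round(4),(-d[1]).round(4),"spin",np.degrees(t).round(1))
E
```

```text
t 3.9 p [ 0.5664 -0.1291  0.0662] a 72.96 F [ 0.04 -0.9   5.62] w 0.147 g 39.2 q7 -0.4 hold [-0.0372 -0.0003]
0.1 [0.0002 0.0131] tool xy 0.0002 -0.0131 spin 5.7
0.2 [0.0017 0.026 ] tool xy 0.0017 -0.026 spin 11.5
0.3 [0.0045 0.0388] tool xy 0.0045 -0.0388 spin 17.2
0.4 [0.0086 0.0512] tool xy 0.0086 -0.0512 spin 22.9
0.5 [0.0139 0.0631] tool xy 0.0139 -0.0631 spin 28.6
0.58 [0.0189 0.0722] tool xy 0.0189 -0.0722 spin 33.2
```

Call:
send_rows --deltas "0 -0.0065 -0.0015 3; 0.0002 -0.0131 -0.0015 5.7; 0.001 -0.0195 -0.0015 8.6; 0.0017 -0.026 -0.0015 11.5; 0.0017 -0.026 -0.0015 11.5"

```text
t: 4.4
eef_pos: [0.541, -0.1196, 0.0666]
tool_rot: [0.0, 0.86, 0.511, 0.0]
contact_force: [4.1, -1.4, -4.9]
gripper_width: 0.146
grasp_force: 39.6
```

```bash
python3 - <<'E'
from h import *
o,a=st();th=np.radians(73)-a;print(th)
p0=np.array([.095,.005]);v=np.array([-.0355,.0006])-p0
R=lambda t:np.array([[np.cos(t),np.sin(t)],[-np.sin(t),np.cos(t)]])
for t in [.3,.4,.5,.56,.6]:
    d=R(t)@v-R(.2)@v
    e=R(-.2)@d  # into frame aligned w/ tool x
    print(t,"tool",e[0].round(4),(-e[1]).round(4),np.degrees(t-.2).round(1))
E
```

```text
t 4.4 p [ 0.541  -0.1196  0.0666] a 61.43 F [ 4.09 -1.4  -4.9 ] w 0.146 g 39.6 q7 -0.58 hold [-0.0355  0.0268]
0.20189554566657386
0.3 tool 0.0002 -0.0131 5.7
0.4 tool 0.0017 -0.026 11.5
0.5 tool 0.0045 -0.0388 17.2
0.56 tool 0.0068 -0.0463 20.6
0.6 tool 0.0086 -0.0512 22.9
```

Call:
send_rows --deltas "0.0002 -0.0131 0.0007 5.7; 0.0017 -0.026 0.0007 11.5; 0.003 -0.0325 0.0007 14.3; 0.0045 -0.0388 0.0007 17.2; 0.006 -0.044 0.0007 19.5"

```text
t: 4.9
eef_pos: [0.5068, -0.0952, 0.0665]
tool_rot: [0.002, 0.934, 0.357, 0.001]
contact_force: [5.7, -7.2, -3.0]
gripper_width: 0.142
grasp_force: 39.9
```

```bash
python3 - <<'E'
from h import *
o,a=st();print(np.radians(73)-a)
p=wh(o["eef_pos"])-[.095,.005];print("pegang",np.arctan2(p[1],-p[0])+.034,np.hypot(*p))
E
```

```text
t 4.9 p [ 0.5068 -0.0952  0.0665] a 41.86 F [ 5.68 -7.17 -3.01] w 0.142 g 39.9 q7 -0.91 hold [-0.0221  0.0666]
0.5434992443707691
pegang 0.5184165534667987 0.1323683630259496
```

Call:
send_rows --deltas "0.0002 -0.005 0 2; 0.0004 -0.008 0 3.4; 0.0004 -0.008 0 3.4; 0.0004 -0.008 0 3.4"

```text
t: 5.3
eef_pos: [0.5012, -0.0892, 0.0665]
tool_rot: [0.001, 0.944, 0.33, 0.0]
contact_force: [3.6, -7.1, -1.8]
gripper_width: 0.144
grasp_force: 40.2
```

```bash
python3 - <<'E'
from h import *
o,a=st();print(np.radians(73)-a)
p=wh(o["eef_pos"])-[.095,.005];print("pegang",np.arctan2(p[1],-p[0])+.034,np.hypot(*p))
E
```

```text
t 5.3 p [ 0.5012 -0.0892  0.0665] a 38.57 F [ 3.6  -7.11 -1.83] w 0.144 g 40.2 q7 -0.97 hold [-0.0181  0.0738]
0.600953617955212
pegang 0.580386871982067 0.1323563613171716
```

Call:
send_rows --deltas "0 0.005 0 -2; 0 0.009 0 -3.9; 0 0.0115 0 -5; 0 0.0115 0 -5"

```text
t: 5.7
eef_pos: [0.5092, -0.0976, 0.0665]
tool_rot: [0.001, 0.928, 0.371, 0.001]
contact_force: [5.5, -5.1, -1.8]
gripper_width: 0.143
grasp_force: 40.0
```

```bash
python3 - <<'E'
from h import *
o,a=st();print(np.radians(73)-a)
p=wh(o["eef_pos"])-[.095,.005];print("pegang",np.arctan2(p[1],-p[0])+.034,np.hypot(*p), "tangential F", o["contact_force"][:2]@[np.sin(a),-np.cos(a)])
E
```

```text
t 5.7 p [ 0.5092 -0.0976  0.0665] a 43.61 F [ 5.49 -5.14 -1.85] w 0.143 g 40.0 q7 -0.88 hold [-0.0237  0.0637]
0.51288130464637
pegang 0.49298514522710035 0.13240970873583743 tangential F 7.514712406850169
```

Call:
send_rows --deltas "0 0.002 0 -0.9; 0 0.004 0 -1.8; 0 0.004 0 -1.8"

```text
t: 6.0
eef_pos: [0.5108, -0.099, 0.0664]
tool_rot: [0.0, 0.922, 0.386, 0.0]
contact_force: [3.3, -1.2, 1.3]
gripper_width: 0.143
grasp_force: 40.4
```

```bash
python3 - <<'E'
from h import *
o,a=st();print(np.radians(73)-a)
p=wh(o["eef_pos"])-[.095,.005];print("pegang",np.arctan2(p[1],-p[0])+.034,np.hypot(*p), "tangential F", o["contact_force"][:2]@[np.sin(a),-np.cos(a)])
E
```

```text
t 6.0 p [ 0.5108 -0.099   0.0664] a 45.42 F [ 3.33 -1.24  1.33] w 0.143 g 40.4 q7 -0.85 hold [-0.0246  0.0617]
0.4813277030837134
pegang 0.4768256062888837 0.13239803719021634 tangential F 3.2409747292366595
```

Call:
send_rows --deltas "0 0.001 0 0; 0 0.001 0 0; 0 0.001 0 0" --claw 0.5

```text
t: 6.3
eef_pos: [0.51, -0.0993, 0.0658]
tool_rot: [-0.0, 0.923, 0.386, -0.001]
contact_force: [-0.2, 0.1, -0.3]
gripper_width: 0.497
grasp_force: 0.0
```

Call:
send_rows --deltas "0 0 -0.03 0; 0 0 -0.07 0; 0 0 -0.11 0; 0 0 -0.14 0"

```text
t: 6.7
eef_pos: [0.5109, -0.0994, 0.2083]
tool_rot: [0.0, 0.923, 0.386, 0.001]
contact_force: [0.7, -0.1, -1.0]
gripper_width: 0.501
grasp_force: 0.0
```

```bash
python3 - <<'E'
from h import *
c=bot.read_camera("top")
for n in ["clip_peg","catch_top"]:
    for d in bot.landmark_of(c,n)[:1]: print(n,np.round(d["xyz"],4),round(d["confidence"],2),wh(d["xyz"]).round(4))
c=bot.read_camera("wrist")
for n in ["clip_peg","catch_top"]:
    for d in bot.landmark_of(c,n)[:1]: print(n,np.round(d["xyz"],4),round(d["confidence"],2),wh(d["xyz"]).round(4))
go([.5427,.3265,.2],-17)
E
```

```text
clip_peg [ 0.5075 -0.1003  0.0674] 0.72 [-0.0268  0.0645]
clip_peg [ 0.5125 -0.0986  0.066 ] 0.72 [-0.0237  0.0602]
catch_top [ 0.4639 -0.1662  0.0556] 0.75 [-0.1026  0.0869]
t 7.0 p [ 0.5096 -0.0995  0.2048] a 45.38 F [0.38 0.66 0.15] w 0.497 g 0.0 q7 -0.78 hold [-0.0254  0.0627]
delta [ 0.3264 -0.2757  0.0048] spin -27.621980324309675
```

The arm holds open at about 0.48 rad. Next is the stone.

Call:
send_rows --deltas "0.037 -0.031 0 -5; 0.074 -0.062 0 -10; 0.111 -0.093 0 -15; 0.148 -0.124 0 -20; 0.185 -0.155 0 -27.6" --claw 1

```text
t: 7.5
eef_pos: [0.5293, 0.1425, 0.2045]
tool_rot: [-0.001, 0.803, 0.596, -0.001]
contact_force: [1.0, -0.6, 0.7]
gripper_width: 0.998
grasp_force: 0.0
```

```bash
python3 - <<'E'
from h import *
go([.5427,.3265,.2],-17)
E
```

```text
t 7.5 p [0.5293 0.1425 0.2045] a 73.2 F [ 1.05 -0.57  0.7 ] w 0.998 g 0.0 q7 -0.82 hold [0.2117 0.1146]
delta [ 0.18   -0.0404  0.0045] spin 0.20345887209839475
```

Call:
send_rows --deltas "0.045 -0.01 0 0; 0.085 -0.02 0 0; 0.12 -0.03 0 0; 0.13 -0.04 0.02 0; 0.13 -0.04 0.02 0"

```text
t: 8.0
eef_pos: [0.5266, 0.2787, 0.1822]
tool_rot: [-0.001, 0.802, 0.597, -0.003]
contact_force: [-0.9, -0.5, -0.3]
gripper_width: 1.003
grasp_force: 0.0
```

```bash
python3 - <<'E'
from h import *
c=bot.read_camera("wrist");save(c,"w2.png");X=cloud(c)
print(np.shape(X))
for d in bot.masks_of(c,"stone")[:3]:
    P=X[d["mask"]];P=P[(P[:,2]>.016)&(P[:,2]<.024)];rgb=c["img"][d["mask"]].mean(0).round()
    r=cv2.minAreaRect((P[:,:2]*1000).astype(np.float32));print(round(d["confidence"],2),r,len(P),rgb,np.argwhere(d["mask"]).mean(0)[::-1].round())
for d in bot.landmark_of(c,"stone_mid")[:3]: print(d)
go([.5427,.3265,.1],-17)
E
```

```text
(400, 640, 3)
0.85 ((545.2413330078125, 428.5382995605469), (59.57045364379883, 35.63961410522461), 15.373885154724121) 2196 [186. 115. 140.] [290.  17.]
0.81 ((439.0801696777344, 287.714111328125), (35.746456146240234, 59.9929084777832), 18.563386917114258) 2154 [189. 109. 136.] [237. 197.]
0.62 ((444.6795959472656, 388.34808349609375), (60.482276916503906, 36.637969970703125), 44.88601303100586) 3031 [108.  47. 133.] [201.  92.]
{'xyz': [0.5438, 0.4263, 0.0077], 'confidence': 0.9}
{'xyz': [0.544, 0.3258, 0.0087], 'confidence': 0.81}
{'xyz': [0.4354, 0.2819, 0.011], 'confidence': 0.68}
t 8.15 p [0.5305 0.2752 0.1854] a 72.89 F [ 0.57 -0.03  0.23] w 1.0 g 0.0 q7 -1.08 hold [0.3389 0.1523]
delta [ 0.0527 -0.0034  0.0854] spin -0.11116369650696356
```

View pics/w2.png

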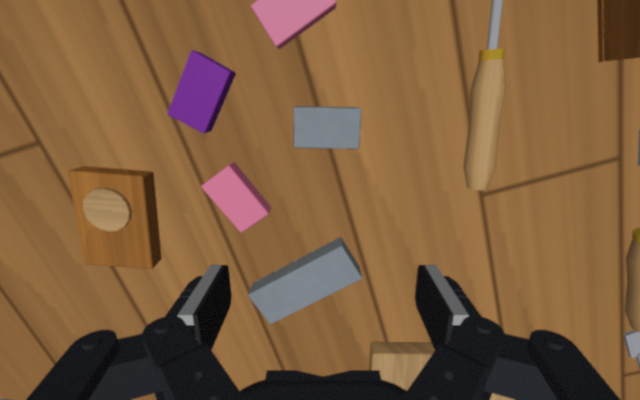

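The small grey stone is at (327,128), lined up with the jaws. I'll fit its top by depth.

```bash
python3 - <<'E'
from h import *
c=bot.read_camera("wrist");X=cloud(c)
m=np.zeros(X.shape[:2],bool);m[90:165,275:380]=1
P=X[m];P=P[(P[:,2]>.014)&(P[:,2]<.026)]
r=cv2.minAreaRect((P[:,:2]*1000).astype(np.float32));print(r,len(P),np.median(P[:,2]))
ang=r[2] if r[1][0]>r[1][1] else r[2]-90
go([r[0][0]/1000,r[0][1]/1000,.1],ang)
E
```

```text
((542.990234375, 327.71728515625), (35.70448303222656, 60.198402404785156), 72.89293670654297) 2681 0.019822901291765116
t 8.2 p [0.531  0.2751 0.186 ] a 72.84 F [ 0.17 -0.54  0.95] w 1.002 g 0.0 q7 -1.08 hold [0.339  0.1518]
delta [ 0.0539 -0.0041  0.086 ] spin -0.05446962732690963
```

Call:
send_rows --deltas "0.03 -0.002 0.03 0; 0.0539 -0.0041 0.07 0; 0.0539 -0.0041 0.11 0; 0.0539 -0.0041 0.145 0; 0.0539 -0.0041 0.155 0" --claw 0.9

```text
t: 8.7
eef_pos: [0.5411, 0.3265, 0.0278]
tool_rot: [0.0, 0.805, 0.594, -0.003]
contact_force: [-0.3, -0.2, 0.3]
gripper_width: 0.897
grasp_force: 0.0
```

```bash
python3 - <<'E'
from h import *
go([.543,.3277,.02],-17.1)
E
```

```text
t 8.7 p [0.5411 0.3265 0.0278] a 72.86 F [-0.28 -0.21  0.31] w 0.897 g 0.0 q7 -1.23 hold [0.3912 0.1571]
delta [0.0017 0.0014 0.0078] spin -0.03942355380212348
```

Call:
send_rows --deltas "0 0 0.006 0; 0 0 0.0105 0; 0 0 0.0105 0; 0 0 0.0105 0"

```text
t: 9.1
eef_pos: [0.5431, 0.3301, 0.0222]
tool_rot: [0.0, 0.804, 0.594, 0.001]
contact_force: [-0.1, -0.0, 0.4]
gripper_width: 0.897
grasp_force: 0.0
```

Call:
send_rows --deltas "0 0 0 0; 0 0 0 0; 0 0 0 0; 0 0 0 0; 0 0 0 0" --claw 0.55 --force 30

```text
t: 9.6
eef_pos: [0.5429, 0.3301, 0.0223]
tool_rot: [0.0, 0.804, 0.595, 0.001]
contact_force: [-1.2, -1.8, 8.0]
gripper_width: 0.675
grasp_force: 30.4
```

Call:
send_rows --deltas "0 0 -0.01 0; 0 0 -0.04 0; 0 0 -0.08 0; 0 0 -0.11 0; 0 0 -0.12 0"

```text
t: 10.1
eef_pos: [0.5437, 0.3311, 0.1449]
tool_rot: [0.0, 0.804, 0.595, 0.003]
contact_force: [-0.4, -0.3, -1.2]
gripper_width: 0.677
grasp_force: 32.4
```

```bash
python3 - <<'E'
from h import *
o,a=st()
c=bot.read_camera("wrist");save(c,"w3.png")
x,y=hw(0,0.006);go([x,y,.14],-107)
E
```

```text
t 10.1 p [0.5437 0.3311 0.1449] a 72.97 F [-0.35 -0.33 -1.16] w 0.677 g 32.4 q7 -1.17 hold [0.3963 0.156 ]
t 10.15 p [0.5437 0.3309 0.1448] a 72.96 F [ 0.21  0.29 -0.45] w 0.672 g 32.5 q7 -1.17 hold [0.3961 0.156 ]
delta [-0.3961  0.1502  0.0048] spin 89.9635526343649
```

View pics/w3.png

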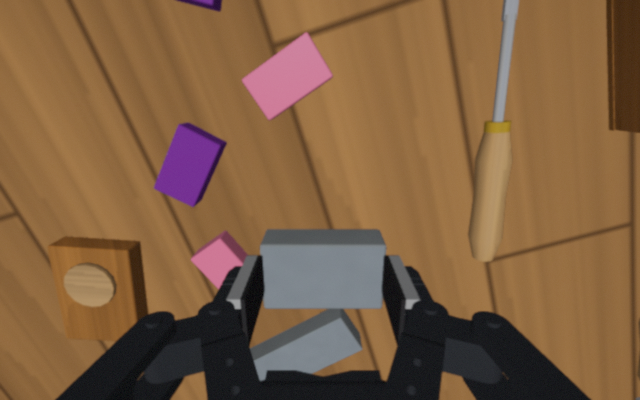

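The stone is held squarely between the pads. I'll carry it to the holder and turn it 90°.

Call:
send_rows --deltas "-0.044 0.017 0 8; -0.088 0.034 0 16; -0.132 0.051 0 24; -0.176 0.068 0 32; -0.22 0.085 0 40"

```text
t: 10.65
eef_pos: [0.5579, 0.0922, 0.1393]
tool_rot: [0.0, 0.96, 0.281, -0.001]
contact_force: [0.6, -0.9, -0.8]
gripper_width: 0.671
grasp_force: 32.4
```

```bash
python3 - <<'E'
from h import *
x,y=hw(0,0.002);go([x,y,.14],-107)
E
```

```text
t 10.65 p [0.5579 0.0922 0.1393] a 32.64 F [ 0.63 -0.91 -0.81] w 0.671 g 32.4 q7 -1.4 hold [0.172  0.0726]
delta [-0.0854  0.1652 -0.0007] spin 49.64130828899724
```

Call:
send_rows --deltas "-0.018 0.035 0 8; -0.036 0.07 0 16; -0.054 0.105 0 24; -0.072 0.14 0 32; -0.08 0.155 0 40"

```text
t: 11.15
eef_pos: [0.5749, -0.0844, 0.1393]
tool_rot: [0.001, 0.998, -0.067, -0.001]
contact_force: [-0.2, -0.2, -1.4]
gripper_width: 0.669
grasp_force: 32.4
```

Call:
send_rows --deltas "0 0 0 8; 0 0 0 9.6; 0 0 0 9.6; 0 0 0 9.6"

```text
t: 11.55
eef_pos: [0.5759, -0.0782, 0.1401]
tool_rot: [-0.0, 0.99, -0.143, -0.001]
contact_force: [-0.2, 0.1, -1.4]
gripper_width: 0.669
grasp_force: 32.4
```

```bash
python3 - <<'E'
from h import *
x,y=hw(0,0.002);go([x,y,.06],-107)
c=bot.read_camera("top")
for d in bot.landmark_of(c,"clip_peg")[:1]: print(np.round(d["xyz"],4),round(d["confidence"],2),wh(d["xyz"]).round(4))
E
```

```text
t 11.55 p [ 0.5759 -0.0782  0.1401] a -16.39 F [-0.23  0.1  -1.36] w 0.669 g 32.4 q7 -1.83 hold [0.0143 0.0056]
delta [0.0034 0.0143 0.0801] spin 0.6056657811294883
```

Call:
send_rows --deltas "0.0034 0.0143 0 0.6; 0.0034 0.0143 0.03 0.6; 0.0034 0.0143 0.06 0.6; 0.0034 0.0143 0.08 0.6; 0.0034 0.0143 0.085 0.6"

```text
t: 12.15
eef_pos: [0.5735, -0.0949, 0.0534]
tool_rot: [0.0, 0.989, -0.15, -0.002]
contact_force: [0.2, 0.7, -0.6]
gripper_width: 0.672
grasp_force: 32.5
```

Call:
send_rows --deltas "0 0 0.002 0; 0 0 0.0045 0; 0 0 0.0065 0; 0 0 0.0065 0"

```text
t: 12.55
eef_pos: [0.5758, -0.0939, 0.0497]
tool_rot: [-0.0, 0.989, -0.15, 0.001]
contact_force: [-0.1, 0.4, -0.6]
gripper_width: 0.67
grasp_force: 32.5
```

```bash
python3 - <<'E'
from h import *
x,y=hw(0,0.002);go([x,y,.046],-107)
E
```

```text
t 12.55 p [ 0.5758 -0.0939  0.0497] a -17.23 F [-0.06  0.37 -0.62] w 0.67 g 32.5 q7 -1.82 hold [-0.0007  0.001 ]
delta [-0.001  -0.0007  0.0037] spin -0.22893920556430203
```

Positioned. I'll lower in 1 mm steps until it touches.

Call:
send_rows --deltas "0 0 0.001 0; 0 0 0.002 0; 0 0 0.003 0; 0 0 0.0035 0; 0 0 0.0035 0"

```text
t: 13.05
eef_pos: [0.5753, -0.0938, 0.0455]
tool_rot: [0.0, 0.989, -0.15, -0.0]
contact_force: [0.2, 0.6, -1.2]
gripper_width: 0.672
grasp_force: 32.5
```

Call:
send_rows --deltas "0 0 0.001 0; 0 0 0.001 0; 0 0 0.001 0"

```text
t: 13.35
eef_pos: [0.5753, -0.0938, 0.0446]
tool_rot: [0.0, 0.989, -0.15, -0.0]
contact_force: [0.2, 0.5, -0.2]
gripper_width: 0.669
grasp_force: 32.5
```

Call:
send_rows --deltas "0 0 0.001 0; 0 0 0.001 0; 0 0 0.001 0"

```text
t: 13.65
eef_pos: [0.5754, -0.0938, 0.0443]
tool_rot: [-0.0, 0.989, -0.15, 0.0]
contact_force: [-2.0, 0.2, 7.2]
gripper_width: 0.67
grasp_force: 34.8
```

Call:
send_rows --deltas "0 0 -0.0006 0; 0.0015 0 -0.0006 0; 0.003 0 -0.0006 0; 0.0045 0 -0.0006 0; 0.0045 0 -0.0006 0"

```text
t: 14.15
eef_pos: [0.579, -0.0948, 0.0444]
tool_rot: [-0.0, 0.989, -0.15, -0.001]
contact_force: [-3.8, 0.5, 6.2]
gripper_width: 0.67
grasp_force: 34.7
```

```bash
cat >> h.py <<'E'
def fp():
    o,a=st();print("along tool x",round(float(o["contact_force"][:2]@[np.cos(a),np.sin(a)]),2))
E
python3 -c "
from h import *
fp()"
```

```text
t 14.15 p [ 0.579  -0.0948  0.0444] a -17.23 F [-3.75  0.49  6.22] w 0.67 g 34.7 q7 -1.82 hold [-0.0007 -0.0023]
along tool x -3.73
```

Call:
send_rows --deltas "0 0 -0.0006 0; 0 0 -0.0006 0; 0.001 0 -0.0006 0; 0.002 0 -0.0006 0; 0.002 0 -0.0006 0"

```text
t: 14.65
eef_pos: [0.5818, -0.0958, 0.0447]
tool_rot: [0.0, 0.989, -0.15, 0.0]
contact_force: [0.5, 1.0, -0.7]
gripper_width: 0.67
grasp_force: 32.5
```

```bash
python3 -c "
from h import *
fp()"
```

```text
t 14.65 p [ 0.5818 -0.0958  0.0447] a -17.24 F [ 0.53  1.03 -0.69] w 0.67 g 32.5 q7 -1.82 hold [-0.0008 -0.0053]
along tool x 0.2
```

Call:
send_rows --deltas "0.0005 0 0 0; 0.001 0 0 0; 0.0015 0 0 0; 0.0015 0 0 0"

```text
t: 15.05
eef_pos: [0.5831, -0.0962, 0.0448]
tool_rot: [0.0, 0.989, -0.15, 0.0]
contact_force: [-0.1, 0.3, -0.9]
gripper_width: 0.675
grasp_force: 32.5
```

Call:
send_rows --deltas "0.0005 0 0 0; 0.0005 0 0 0; 0.0005 0 0 0"

```text
t: 15.35
eef_pos: [0.5835, -0.0963, 0.0448]
tool_rot: [-0.0, 0.989, -0.15, 0.0]
contact_force: [0.5, 0.6, -1.0]
gripper_width: 0.674
grasp_force: 32.5
```

```bash
python3 -c "
from h import *
fp()"
```

```text
t 15.35 p [ 0.5835 -0.0963  0.0448] a -17.23 F [ 0.52  0.61 -0.99] w 0.674 g 32.5 q7 -1.82 hold [-0.0008 -0.007 ]
along tool x 0.32
```

Call:
send_rows --deltas "0.0005 0 0 0; 0.0005 0 0 0"

```text
t: 15.55
eef_pos: [0.584, -0.0965, 0.0448]
tool_rot: [-0.0, 0.989, -0.15, 0.0]
contact_force: [0.1, 0.4, -1.2]
gripper_width: 0.674
grasp_force: 32.5
```

Call:
send_rows --deltas "0.0005 0 0 0; 0.0005 0 0 0"

```text
t: 15.75
eef_pos: [0.5845, -0.0966, 0.0448]
tool_rot: [0.0, 0.989, -0.15, 0.0]
contact_force: [0.2, 0.7, -0.2]
gripper_width: 0.676
grasp_force: 32.5
```

Call:
send_rows --deltas "0.0005 0 0 0; 0.0005 0 0 0"

```text
t: 15.95
eef_pos: [0.585, -0.0968, 0.0448]
tool_rot: [0.0, 0.989, -0.15, 0.0]
contact_force: [0.1, -1.0, -1.5]
gripper_width: 0.672
grasp_force: 32.5
```

Call:
send_rows --deltas "0.0005 0 0 0; 0.0005 0 0 0"

```text
t: 16.15
eef_pos: [0.5855, -0.0969, 0.0448]
tool_rot: [-0.0, 0.989, -0.15, 0.0]
contact_force: [0.8, -0.4, -1.2]
gripper_width: 0.669
grasp_force: 32.5
```

Call:
send_rows --deltas "0.0004 0 0 0; 0.0004 0 0 0"

```text
t: 16.35
eef_pos: [0.5858, -0.097, 0.0448]
tool_rot: [0.0, 0.989, -0.15, 0.0]
contact_force: [0.2, 0.3, -0.3]
gripper_width: 0.67
grasp_force: 32.5
```

Call:
send_rows --deltas "0.0005 0 0 0; 0.0005 0 0 0"

```text
t: 16.55
eef_pos: [0.5862, -0.0971, 0.0448]
tool_rot: [-0.0, 0.989, -0.15, -0.0]
contact_force: [-0.3, -0.1, -1.0]
gripper_width: 0.674
grasp_force: 32.5
```

Call:
send_rows --deltas "0.0005 0 0 0; 0.0005 0 0 0"

```text
t: 16.75
eef_pos: [0.5863, -0.0972, 0.0447]
tool_rot: [-0.0, 0.989, -0.15, -0.0]
contact_force: [-1.5, 0.6, 0.5]
gripper_width: 0.67
grasp_force: 32.8
```

```bash
python3 -c "
from h import *
fp()
c=bot.read_camera('wrist');save(c,'w4.png')"
```

```text
t 16.75 p [ 0.5863 -0.0972  0.0447] a -17.22 F [-1.53  0.57  0.53] w 0.67 g 32.8 q7 -1.82 hold [-0.0008 -0.01  ]
along tool x -1.62
```

View pics/w4.png

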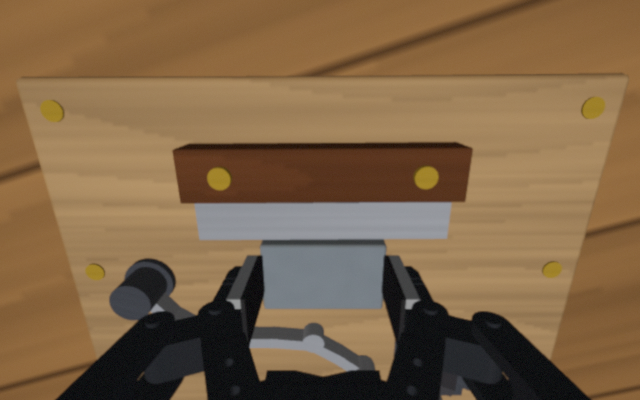

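Contact is felt at TCP y ≈ -10 mm. In the picture the stone is centred on the face (323 against 323.5) and parallel to it. I'll set it down and push to about 5 N.

Call:
send_rows --deltas "0 0 0.0004 0; 0.0003 0 0.0004 0; 0.0003 0 0.0004 0"

```text
t: 17.1
eef_pos: [0.5864, -0.0972, 0.0444]
tool_rot: [-0.0, 0.989, -0.15, -0.001]
contact_force: [-5.8, 1.0, 4.9]
gripper_width: 0.672
grasp_force: 34.1
```

```bash
python3 -c "
from h import *
fp()"
```

```text
t 17.1 p [ 0.5864 -0.0972  0.0444] a -17.22 F [-5.83  1.03  4.86] w 0.672 g 34.1 q7 -1.82 hold [-0.0008 -0.0101]
along tool x -5.87
```

Call:
send_rows --deltas "0.00015 0 -0.0003 0; 0.00015 0 -0.0003 0; 0.00015 0 -0.0003 0; 0.00015 0 -0.0003 0"

```text
t: 17.5
eef_pos: [0.5865, -0.0972, 0.0445]
tool_rot: [-0.0, 0.989, -0.15, -0.001]
contact_force: [-6.1, 1.8, 2.8]
gripper_width: 0.676
grasp_force: 33.8
```

```bash
python3 -c "
from h import *
fp()"
```

```text
t 17.5 p [ 0.5865 -0.0972  0.0445] a -17.22 F [-6.08  1.84  2.79] w 0.676 g 33.8 q7 -1.82 hold [-0.0008 -0.0102]
along tool x -6.35
```

Call:
send_rows --deltas "0 0 0 0; 0 0 0 0; 0 0 0 0; 0 0 0 0" --claw 0.82

```text
t: 17.9
eef_pos: [0.5878, -0.0976, 0.0449]
tool_rot: [0.0, 0.989, -0.15, 0.001]
contact_force: [-0.7, 0.4, -0.3]
gripper_width: 0.819
grasp_force: 0.0
```

Call:
send_rows --deltas "0 0 -0.02 0; 0 0 -0.05 0; 0 0 -0.08 0; 0 0 -0.11 0; 0 0 -0.13 0"

```text
t: 18.4
eef_pos: [0.5882, -0.0977, 0.1772]
tool_rot: [-0.0, 0.989, -0.15, 0.002]
contact_force: [0.7, 0.2, 0.4]
gripper_width: 0.824
grasp_force: 0.0
```

```bash
python3 - <<'E'
from h import *
c=bot.read_camera("wrist");save(c,"w5.png");X=cloud(c)
m=c["depth"]>0;P=X[m];hp=np.array([wh(p) for p in P]);z=P[:,2]-.022
s=(z>.017)&(z<.024)&(abs(hp[:,0])<.05)&(hp[:,1]>-.028)&(hp[:,1]<.024)
print(cv2.minAreaRect((hp[s]*1000).astype(np.float32)),s.sum(),np.median(z[s]))
for n in ["stone_mid","clip_peg","catch_top"]:
    for d in bot.landmark_of(c,n)[:1]: print(n,np.round(d["xyz"],4),round(d["confidence"],2),wh(d["xyz"]).round(4))
x,y=hw(-.1036,.0860);print(x,y);go([x,y,.15],None)
E
```

```text
((0.5340480804443359, -5.996259689331055), (59.98809051513672, 36.06303024291992), 0.11671455949544907) 2649 0.019820694939135484
stone_mid [0.434  0.2857 0.0134] 0.92 [0.3208 0.2476]
clip_peg [ 0.5106 -0.0963  0.0653] 0.98 [-0.0221  0.0627]
catch_top [ 0.4655 -0.171   0.0571] 0.62 [-0.1067  0.084 ]
0.4644680823779034 -0.1674292061116151
t 18.6 p [ 0.5873 -0.0975  0.1748] a -17.24 F [-0.73 -0.25 -0.75] w 0.819 g 0.0 q7 -1.81 hold [-0.0008 -0.011 ]
delta [-0.0966  0.1032  0.0248] spin None
```

View pics/w5.png

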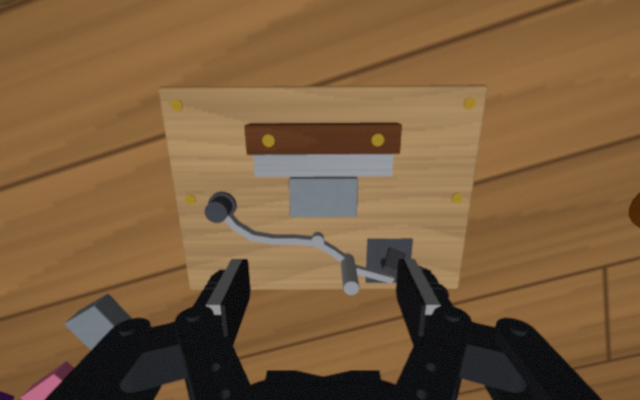

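The stone lies flat against the face at (323,197), centre (0.5, -6.0) mm, yaw 0.1°. The arm is still open. Now the catch pad, with shut fingers and the jaws turned to keep clear of the arm's tail.

Call:
send_rows --deltas "-0.02 0.021 0 -8; -0.04 0.042 0 -16; -0.06 0.063 0 -24; -0.08 0.084 0 -32; -0.0966 0.1032 0 -40" --claw 0

```text
t: 19.1
eef_pos: [0.462, -0.1678, 0.1732]
tool_rot: [-0.001, 0.98, 0.2, -0.001]
contact_force: [0.0, -0.6, 0.1]
gripper_width: 0.003
grasp_force: 0.0
```

Call:
send_rows --deltas "0 0 0 -8; 0 0 0 -16; 0 0 0 -24; 0 0 0 -32; 0 0 0 -40"

```text
t: 19.6
eef_pos: [0.4635, -0.1672, 0.1733]
tool_rot: [-0.001, 0.852, 0.523, -0.001]
contact_force: [-0.5, -0.2, 0.2]
gripper_width: -0.003
grasp_force: 0.0
```

Call:
send_rows --deltas "0 0 0 -8; 0 0 0 -10; 0 0 0.03 -10; 0 0 0.06 -10; 0 0 0.06 -10"

```text
t: 20.1
eef_pos: [0.4607, -0.1665, 0.1106]
tool_rot: [-0.004, 0.805, 0.593, -0.003]
contact_force: [-0.5, 0.6, 0.1]
gripper_width: 0.002
grasp_force: 0.0
```

```bash
python3 - <<'E'
from h import *
x,y=hw(-.1037,.0859);go([x,y,.09],-17)
c=bot.read_camera("top")
for d in bot.landmark_of(c,"clip_peg")[:1]: print(wh(d["xyz"]).round(4),d["confidence"])
E
```

```text
t 20.1 p [ 0.4607 -0.1665  0.1106] a 72.78 F [-0.54  0.57  0.1 ] w 0.002 g 0.0 q7 -0.21 hold [-0.1038  0.0898]
delta [0.0001 0.0039 0.0206] spin -0.21806102959627083
[-0.0257  0.0636] 0.68
```

Call:
send_rows --deltas "0 0.001 0.015 0; 0 0.001 0.025 0; 0 0.001 0.025 0; 0 0.001 0.025 0"

```text
t: 20.6
eef_pos: [0.4655, -0.1678, 0.0903]
tool_rot: [0.0, 0.805, 0.593, 0.0]
contact_force: [-0.1, 0.3, -0.6]
gripper_width: 0.002
grasp_force: 0.0
```

```bash
python3 - <<'E'
from h import *
x,y=hw(-.1037,.0859);go([x,y,.08],-17)
E
```

```text
t 20.6 p [ 0.4655 -0.1678  0.0903] a 72.77 F [-0.13  0.3  -0.6 ] w 0.002 g 0.0 q7 -0.23 hold [-0.1036  0.0849]
delta [-0.0001 -0.001   0.0103] spin -0.22919072582186573
```

Call:
send_rows --deltas "0 -0.001 0.004 0; 0 -0.001 0.008 0; 0 -0.001 0.012 0; 0 -0.001 0.014 0; 0 -0.001 0.014 0"

```text
t: 21.1
eef_pos: [0.4641, -0.1673, 0.0753]
tool_rot: [-0.0, 0.805, 0.593, -0.0]
contact_force: [-0.6, 0.1, 0.8]
gripper_width: 0.0
grasp_force: 0.0
```

Call:
send_rows --deltas "0 0 0.0015 0; 0 0 0.003 0; 0 0 0.003 0"

```text
t: 21.4
eef_pos: [0.4643, -0.1674, 0.0726]
tool_rot: [-0.0, 0.805, 0.593, -0.0]
contact_force: [-0.1, -1.2, -0.4]
gripper_width: -0.003
grasp_force: 0.0
```

Call:
send_rows --deltas "0 0 0.0015 0; 0 0 0.003 0; 0 0 0.003 0"

```text
t: 21.7
eef_pos: [0.4642, -0.1674, 0.0695]
tool_rot: [-0.0, 0.805, 0.593, -0.0]
contact_force: [-0.0, -0.1, -0.0]
gripper_width: -0.003
grasp_force: 0.0
```

Call:
send_rows --deltas "0 0 0.0015 0; 0 0 0.003 0; 0 0 0.003 0"

```text
t: 22.0
eef_pos: [0.4642, -0.1674, 0.0665]
tool_rot: [-0.0, 0.805, 0.593, -0.0]
contact_force: [-0.1, 0.3, 0.9]
gripper_width: 0.002
grasp_force: 0.0
```

Call:
send_rows --deltas "0 0 0.0015 0; 0 0 0.003 0; 0 0 0.003 0"

```text
t: 22.3
eef_pos: [0.4644, -0.1675, 0.0637]
tool_rot: [0.0, 0.805, 0.593, -0.0]
contact_force: [0.2, 0.4, 2.0]
gripper_width: -0.0
grasp_force: 0.8
```

Call:
send_rows --deltas "0 0 0.002 0; 0 0 0.004 0; 0 0 0.006 0; 0 0 0.006 0"

```text
t: 22.7
eef_pos: [0.4644, -0.1675, 0.0576]
tool_rot: [0.0, 0.805, 0.593, 0.0]
contact_force: [0.2, 0.1, 0.7]
gripper_width: -0.004
grasp_force: 0.6
```

Call:
send_rows --deltas "0 0 0.0015 0; 0 0 0.003 0; 0 0 0.0035 0; 0 0 0.0035 0"

```text
t: 23.1
eef_pos: [0.4643, -0.1676, 0.0543]
tool_rot: [0.0, 0.805, 0.593, -0.0]
contact_force: [-1.7, -0.4, 6.4]
gripper_width: 0.001
grasp_force: 3.1
```

Call:
send_rows --deltas "0 0 0.0005 0; 0 0 0.001 0; 0 0 0.001 0; 0 0 0.001 0"

```text
t: 23.5
eef_pos: [0.4643, -0.1675, 0.0534]
tool_rot: [0.0, 0.805, 0.593, -0.0]
contact_force: [-1.7, -0.4, 5.7]
gripper_width: 0.0
grasp_force: 3.2
```

```bash
python3 - <<'E'
from h import *
st();c=bot.read_camera("top")
for d in bot.landmark_of(c,"clip_peg")[:1]: print(wh(d["xyz"]).round(4),d["confidence"])
E
```

```text
t 23.5 p [ 0.4643 -0.1675  0.0534] a 72.76 F [-1.74 -0.43  5.66] w 0.0 g 3.2 q7 -0.26 hold [-0.1037  0.0861]
[-0.0328  0.0372] 0.49
```

The arm sprang home. I'll lift clear and check.

Call:
send_rows --deltas "0 0 -0.01 0; 0 0 -0.04 0; 0 0 -0.08 0; 0 0 -0.12 0; 0 0 -0.15 0"

```text
t: 24.1
eef_pos: [0.4647, -0.1672, 0.2059]
tool_rot: [0.001, 0.805, 0.593, 0.001]
contact_force: [0.4, -0.3, -0.6]
gripper_width: 0.005
grasp_force: 0.0
```

Call:
send_rows --deltas "-0.03 0 0 0; -0.06 0 0 0; -0.06 0 0 0; -0.06 0 0 0"

```text
t: 24.5
eef_pos: [0.4461, -0.2249, 0.2033]
tool_rot: [-0.0, 0.806, 0.593, 0.0]
contact_force: [-0.2, 0.7, -0.2]
gripper_width: 0.004
grasp_force: 0.0
```

```bash
python3 - <<'E'
from h import *
st();c=bot.read_camera("wrist");save(c,"w6.png");X=cloud(c)
P=X[c["depth"]>0];hp=np.array([wh(p) for p in P]);z=P[:,2]-.022
s=(z>.0175)&(z<.024)&(abs(hp[:,0])<.05)&(hp[:,1]>-.028)&(hp[:,1]<.018)
print(cv2.minAreaRect((hp[s]*1000).astype(np.float32)),s.sum(),np.median(z[s]))
for n in ["clip_peg","catch_top"]:
    for d in bot.landmark_of(c,n)[:1]: print(n,np.round(d["xyz"],4),round(d["confidence"],2),wh(d["xyz"]).round(4))
E
```

```text
t 24.5 p [ 0.4461 -0.2249  0.2033] a 72.67 F [-0.19  0.67 -0.16] w 0.004 g 0.0 q7 -0.03 hold [-0.164   0.0867]
((-21.185693740844727, -6.228931427001953), (36.06562805175781, 17.89771270751953), 89.73887634277344) 1138 0.01967891982924582
clip_peg [ 0.5349 -0.1154  0.0652] 0.76 [-0.0333  0.0339]
catch_top [ 0.4645 -0.171   0.0558] 0.8 [-0.107   0.0849]
```

View pics/w6.png

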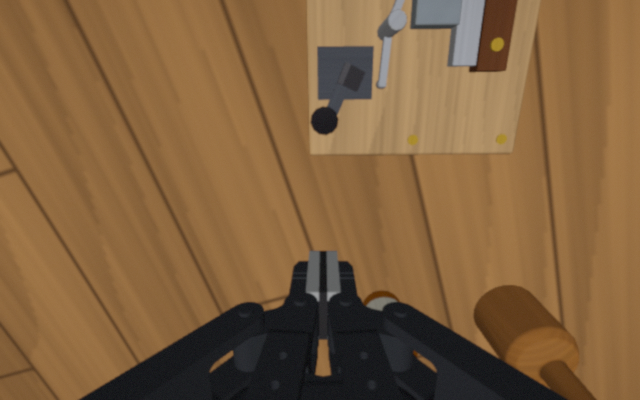

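The stone is still at the face (435,10), with its end at x = -30 mm and centre y = -6.2 mm. The arm is off the catch, with its peg at (395,20), and bears on the stone. I'll hand in.

```bash
python3 -c "
from station import bot
print(bot.hand_in())"
```

```text
the job is handed in; nothing more can be done
None
```

The small grey stone lies flat and centred against the steel face, clamped there by the sprung arm; I handed the job in at about 24.5 s, and no verdict came back.

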